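# Open the tight jar in the one-handed holder

## Task

Two glass jars stand in the two bays of the wooden jar holder: one has its black screw cap on, tight, and the other is already open. Swing the holder's lever over until it wedges the capped jar firmly into the corner of its bay and leave it so, then unscrew the cap anticlockwise, stop turning once its thread lets go, and lift it off. Finish still holding the cap, level, over the jar and just clear of its mouth, with the jar standing wedged in its bay; leave the other jar and the things around alone.

Things in the scene. Friction and masses are not known exactly. Their poses are not given: they have to be found in the camera images.
- holder: Wooden board 150 x 246 x 20 mm fixed on the worktop, with 55 mm fences on its back (+x) and side edges (tops 75 mm above the worktop), open to the front (-x). Origin: centre of the underside; x to the back fence, y to the left bay, z up. The bays are the back-left and back-right corners, lined with rubber; the lever's pivot stands between them at (45, 0) mm.
- bay_left (a point): Where the axis of a 66 mm jar meets the board's top (20 mm above the worktop) when the jar is pushed fully into the left (+y) corner: 29 mm behind and 74.6 mm left of the holder's origin.
- bay_right (a point): The same for the right (-y) corner.
- lever (a joint): Angle of the steel lever lying 38 to 52 mm above the worktop: 0 points from the pivot straight to the front (holder -x), positive has its handle swung left, negative right; ends at +-0.95. Stiff pivot: it stays where it is left and takes 7 to 8 N at the handle to move. It meets a jar that is fully in its corner at +-0.70; a further 0.03 to 0.08 wedges it, with 12 to 18 N at the handle.
- lever_handle (a point): Upright round wooden handle, 18 mm thick, at the lever's front end, 135 mm from the pivot; the point is on its axis, 82 mm above the worktop; its top is 107 mm above the worktop, the arm below it ends at 52 mm.
- cheek_left: Sprung rubber cheek on the lever's left side (44 x 30 mm face, 14 mm off the lever's middle line, yields up to 5 mm, 4 N per mm), which bears on the left jar. Origin: middle of its face.
- cheek_right: The same on the lever's right side, for the right jar.
- jar: The capped glass jar with nuts in it, round, 66 mm diameter up to 66 mm, then a shoulder to a 43 mm neck whose rim is 104 mm above its underside; 0.55 kg or so; loose, stands in one of the bays with a few mm of play to the fences. Origin: centre of its underside, z up along its axis.
- jar_mouth (a point): Centre of the capped jar's mouth, at the height of the rim: 104 mm above the jar's underside.
- jar_side (a point): Point on the capped jar's glass wall, 33 mm from its axis along its x, 33 mm up.
- cap: Screw cap of the capped jar: 62 mm diameter, 26 mm high, ribbed, loose body of 60 g. Origin: centre of its lower edge, z up. Tight, it lies 82 mm above the jar's underside (top at 108 mm), with its x axis within 6 degrees of the jar's x axis. The neck reaches 22 mm up into it.
- cap_center (a point): Centre of that cap, 13 mm above its lower edge. Right-hand twist-off thread on a springy seal: turned anticlockwise seen from above, against some 0.25 N m, the cap rises 2.5 mm and lets go when its x axis is 53 degrees ahead of the jar's (47 to 59 degrees of turn). Then it lifts straight off; turned on to 94 degrees, its lugs meet the next thread and stop.
- cap_side (a point): Point on the cap's rim, 31 mm from its axis along its x, 13 mm above its lower edge.
- open_jar: Same kind of jar without cap and empty, standing in the other bay. Origin: centre of its underside.
- spare_cap: The open jar's cap, the same 62 mm cap, lying on the worktop to the right of the holder. Origin: centre of its lower edge.
- mug: Mug, 86 mm diameter with handle, 99 mm high, right of the holder. Origin: centre of its underside.
- teaspoon: Teaspoon 132 mm long lying on the worktop right of the holder. Origin: its centre, underside.
Mind the look-alikes: they are no part of the job. What is shaped like the cap but green is not meant.

How it is judged:
By the outcome, as a careful person would: the job done as asked, in the order asked, and still so for the second after the job is handed in, while the arm keeps its last pose, push and grip.
It also fails if it takes over 61 s, if anything falls off the work surface, if the arm or the gripper's body presses on something with over 40 N, if the wrist force passes 120 N, or if a joint passes its speed limit or range.

## Robot

A 7-joint arm with a two-finger parallel gripper is mounted at the origin on a cart in front of the work surface, level with it; the furniture and walls round the work are solid. World frame = base frame: x ahead of the robot, y to its left, z up, the work surface at z = 0. Lengths are in mm, angles in rad, forces in N, time in s.
With the tool pointing down it reaches from about 400 to 875 mm from the base axis. Payload 4.4 kg.
Tool frame: the origin (TCP) lies at the very end of the fingers, on their centre line; the grasp point (between the pads) lies ctrl.grip_depth behind it (ctrl.grip_depth is the distance from the TCP to the grasp point, in mm); z points along the fingers, y is the direction in which the jaws open and shut (so a half turn about z gives the same grasp; the last joint's range is limited). The gripper opens to 85 mm and grips with 20 to 120 N. Pads are 22 mm wide; open, the fingers measure 114 mm over their backs; the gripper's body (76 mm by 85 mm) begins 54 mm behind the grasp point. The pads swing forward as they close: fully open they stand 13 mm farther back than shut.
Start: joints at [1.154, 0.628, 0.038, 1.517, -0.027, 0.996, -0.02], TCP at [223.4, -610.418, 231.313] pointing down, gripper open.
Joint ranges: [-3.06, 3.06], [-0.37, 2.12], [-1.25, 1.32], [0.18, 2.47], [-1.1, 4.24], [0.23, 1.98], [-2.94, 2.94]. Speed limits (rad/s): [2.57, 2.57, 3.14, 3.14, 3.14, 3.14, 3.14].

## Interface

Orientations are given as [roll, pitch, yaw] about the fixed x, y, z axes, in that order (R = Rz(yaw) Ry(pitch) Rx(roll)).
In Python, from cell import ctrl gives the robot as it stands.
- The arm moves only by the tool servo_tool, never from a script. Its argument "commands" is one flat list of numbers, 5 for each row, row after row: the shift along the tool's x, y, z in units of 25 mm (1.0 is 25 mm), then the turn about the tool's z in units of 6 degrees (1.0 is 6 degrees), then the closure, from 0 (fully open) to 1 (shut). In form: [tx, ty, tz, twist, gripper, tx, ty, tz, twist, gripper, ...]. A call has 1 to 10 rows; each row is the pose to reach, as a shift and turn from the pose commanded when the call began, along the tool's axes at that moment; what a row does not reach only later rows make up. A row lasts 1/12 s, in which the tool goes at most 41.7 mm and 7.16 degrees, less where a joint would pass 70% of its speed; a pose out of reach is approached as far as the arm can. A call with a gripper value outside its range is refused whole. The fingers move at their own pace and stop on an object; the grip force is fixed at half the most. Time passes only in rows, so rows that repeat a pose let the fingers close. It gives the time, the measured TCP pose, the force and the opening at its end, in the units of the state.
- ctrl.read_state(): the state, without advancing time (a new reading comes with each control period).
- ctrl.get_image(name): name is "scene" or "top"; returns a dict with "img" (480x640x3 uint8, blue, green, red), "K" (3x3 intrinsics, pixels), "T" (4x4, takes a point from camera to world coordinates). Camera axes: x right, y down, z forward; pixel columns grow to the right and rows downward; lengths in mm; the calibration is good to about 2 mm. A picture is of the moment at which its call begins. There is no depth.
- ctrl.finish_job(): hands the job in, once; it reports no verdict.
The state is a dict: "clock": time; "qpos": joint angles; "qd": joint speeds; "tau": joint torques, N m; "eef_pos": TCP position; "tool_rot": TCP orientation; "force": force on the tool from outside, world axes, zero at the start; "torque": the same for the moment, N m; "width": finger opening in mm.
Only numpy, scipy, OpenCV 4.12 (cv2) and the standard library are available. Lean on these libraries where they do the work, as an engineer would, in place of code of your own. Each camera call takes 0.05 s, during which the arm holds its last target.

## Working session

There is one attempt and no reset: what is moved stays moved. The work goes in short steps, Python scripts to look and compute and a tool call to move; the robot and the scene stay as the last step left them, time stands still between calls to the robot, and variables do not carry over. Pictures are saved under pics/ and viewed, and the job is handed in when it is done.

Besides the shell and the picture viewer there is one more tool, called after "Emit:" as a command line: name --argument value ..., lists and objects as JSON in quotes. servo_tool: Moves the arm, as the interface text tells. Its arguments: {"type":"object","properties":{"commands":{"type":"array","items":{"type":"number"}}},"required":["commands"]}

```bash
mkdir -p pics; ls
python3 - <<'E'
from cell import ctrl
import cv2,numpy as np
np.set_printoptions(precision=3,suppress=True)
print(ctrl.read_state(), ctrl.grip_depth)
for n in ("scene","top"):
    d=ctrl.get_image(n); cv2.imwrite(f"pics/{n}0.png",d["img"]); print(n,d["K"],d["T"])
    np.savez(f"{n}.npz",K=d["K"],T=d["T"])
E
```

```text
pics
{'clock': 0.0, 'qpos': array([ 1.154,  0.629,  0.038,  1.518, -0.027,  0.996, -0.02 ]), 'qd': array([-0.001,  0.   ,  0.001, -0.001, -0.   ,  0.001,  0.   ]), 'tau': array([ -0.001, -56.341,   1.226, -19.345,   0.011,   0.01 ,   0.   ]), 'eef_pos': array([ 223.187, -609.808,  230.39 ]), 'tool_rot': array([-3.14 ,  0.   ,  0.351]), 'force': array([0.083, 0.246, 0.033]), 'torque': array([-0.018, -0.009,  0.027]), 'width': 85.23537668940722} 18.700000000000003
scene [[487.804   0.    315.472]
 [  0.    487.804 234.433]
 [  0.      0.      1.   ]] [[ -0.802  -0.283   0.526  32.916]
 [ -0.597   0.345  -0.724 385.161]
 [  0.024  -0.895  -0.446 486.964]
 [  0.      0.      0.      1.   ]]
top [[499.547   0.    313.33 ]
 [  0.    499.547 232.903]
 [  0.      0.      1.   ]] [[  -0.019   -0.981    0.191  309.738]
 [  -1.       0.015   -0.019 -246.59 ]
 [   0.016   -0.191   -0.981 1036.204]
 [   0.       0.       0.       1.   ]]
```

View pics/scene0.png

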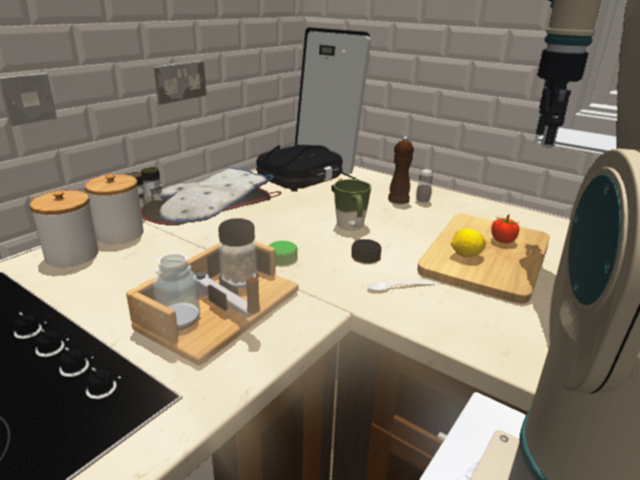

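View pics/top0.png

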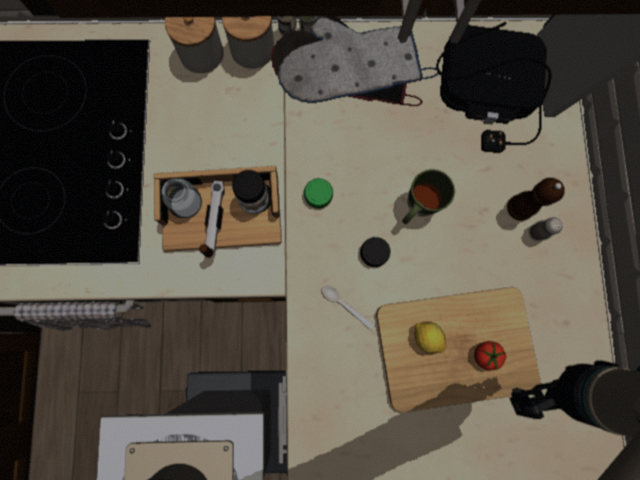

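Candidates for "cap" (top view): black disc on the jar at (250,187), the loose spare black cap at (375,252), and the green cap at (319,193). I choose (250,187), because it sits on the nut jar in the holder's right bay. I'll check it in a close crop.

```bash
cat > h.py <<'E'
import numpy as np,cv2
np.set_printoptions(precision=2,suppress=True)
C={n:np.load(f"{n}.npz") for n in("scene","top")}
def ray(n,u,v):
    K,T=C[n]["K"],C[n]["T"]; d=T[:3,:3]@np.linalg.solve(K,[u,v,1.]); return T[:3,3],d
def cast(n,u,v,z):
    o,d=ray(n,u,v); return o+d*(z-o[2])/d[2]
def proj(n,p):
    K,T=C[n]["K"],C[n]["T"]; q=K@(T[:3,:3].T@(np.asarray(p,float)-T[:3,3])); return q[:2]/q[2]
def tri(a,b):
    (o1,d1),(o2,d2)=ray("top",*a),ray("scene",*b)
    s=np.linalg.lstsq(np.c_[d1,-d2],o2-o1,rcond=None)[0]
    p,q=o1+d1*s[0],o2+d2*s[1]; return (p+q)/2,np.linalg.norm(p-q)
E
python3 - <<'E'
import cv2,numpy as np
t=cv2.imread("pics/top0.png")[155:265,145:290]; s=cv2.imread("pics/scene0.png")[210:360,120:310]
cv2.imwrite("pics/tc.png",cv2.convertScaleAbs(cv2.resize(t,None,fx=5.4,fy=5.4,interpolation=cv2.INTER_CUBIC),alpha=1.5))
cv2.imwrite("pics/sc.png",cv2.resize(s,None,fx=4,fy=4,interpolation=cv2.INTER_CUBIC))
E
```

```text
(no output)
```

View pics/tc.png

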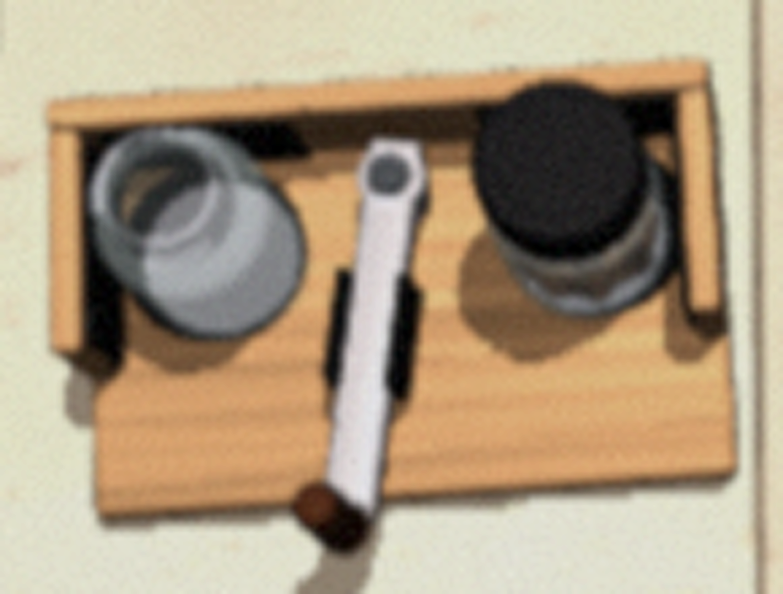

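View pics/sc.png

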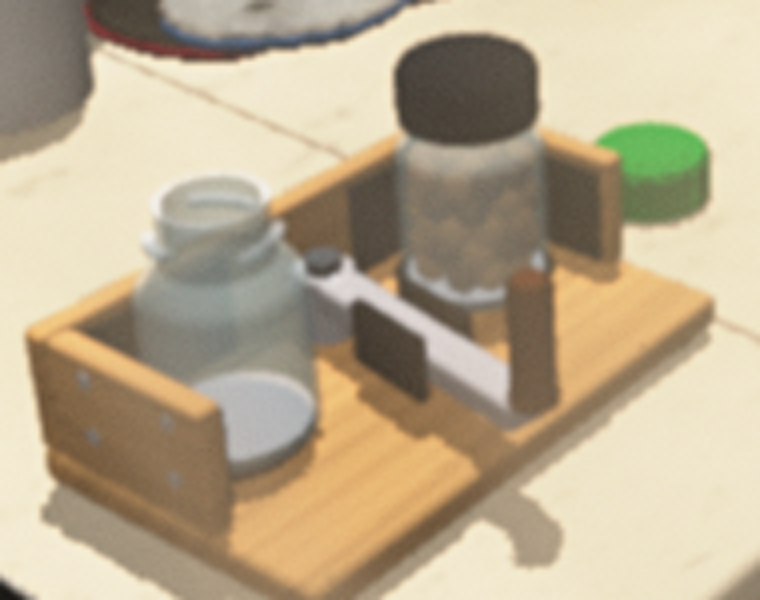

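The crops confirm the choice: the black cap at about (249,186) in the top view sits on the jar of nuts in the right bay, and the left jar is open. The lever handle's top is at about (204,248).

Run:
```python
from h import *
t=lambda x,y:(x/5.4+145-.4,y/5.4+155-.4)
s=lambda x,y:(x/4+120-.4,y/4+210-.4)
P=dict(BL=(50,102,75),BR=(710,62,75),FR=(735,478,20),FL=(98,520,20),piv=(388,175,56),han=(318,503,107),)
W={k:cast("top",*t(a,b),z) for k,(a,b,z) in P.items()}
for k in W: print(k,W[k])
BL,BR,FR,FL=[W[k][:2] for k in("BL","BR","FR","FL")]
c=(BL+BR+FR+FL)/4
yax=(BL-BR)/2+(FL-FR)/2; xax=(BL-FL)/2+(BR-FR)/2
print("len",np.linalg.norm(yax),np.linalg.norm(xax),"yaw",np.degrees(np.arctan2(yax[1],yax[0]))-90,np.degrees(np.arctan2(xax[1],xax[0])))
# scene estimates: fence tops
for nm,a,z in(("FRb",(713,300),20),("SFr",(620,155),75),("hantop",(532,275),107),("FLtop",(28,333),75),("FLb",(310,597),20),("pivtop",(323,258),60)): print("scene",nm,cast("scene",*s(*a),z))
print("tri handle",tri(t(318,503),s(532,275)))
print(c)
# cap segmentation in both images
for n,sl in (("top",(slice(160,215),slice(225,275))),("scene",(slice(212,252),slice(212,262)))):
    im=cv2.imread(f"pics/{n}0.png"); m=(im[sl].max(2)<(45 if n=="top" else 75)).astype(np.uint8)
    k,l,st,ce=cv2.connectedComponentsWithStats(m); i=1+st[1:,4].argmax(); print(n,st[i],ce[i]+[sl[1].start,sl[0].start])
    cv2.imwrite(f"pics/m_{n}.png",cv2.resize((l==i).astype(np.uint8)*255,None,fx=5,fy=5))
```

```text
BL [622.21  51.07  75.  ]
BR [ 634.44 -192.73   75.  ]
FR [ 486.71 -198.47   20.  ]
FL [474.37  43.02  20.  ]
piv [598.05 -70.61  56.  ]
han [465.03 -57.68 107.  ]
len 242.95642492197956 147.9425755858669 yaw 2.898809557672152 2.6693485814487214
scene FRb [ 488.98 -193.39   20.  ]
scene SFr [ 542.45 -193.28   75.  ]
scene hantop [466.49 -57.23 107.  ]
scene FLtop [621.22  54.04  75.  ]
scene FLb [478.4   47.54  20.  ]
scene pivtop [596.97 -67.26  60.  ]
tri handle (array([465.59, -57.28, 107.13]), np.float64(1.3995309958112467))
[554.43 -74.28]
top [   0   11   47   40 1086] [250.33 186.33]
scene [  8  10  15  23 137] [225.36 235.26]
```

```bash
cat >> h.py <<'E'
def row(p0,yaw0,p,yaw):
    x=np.array([np.cos(yaw0),np.sin(yaw0),0]);y=np.array([np.sin(yaw0),-np.cos(yaw0),0]);d=np.array(p)-p0
    tw=(np.degrees(yaw0-yaw)+180)%360-180
    return np.round([x@d/25,y@d/25,-d[2]/25,tw/6],2)
HO=np.array([554.5,-73.]);HY=np.radians(2.8)
def loc(x,y): return HO+[x*np.cos(HY)-y*np.sin(HY),x*np.sin(HY)+y*np.cos(HY)]
def handle(a): return loc(45-135*np.cos(a),135*np.sin(a))
def tangyaw(a): return HY-a  # tool y along the direction of decreasing a
E
python3 - <<'E'
from h import *
print(handle(.149),handle(-.75),loc(29,-74.6), np.degrees(tangyaw(.149)))
print(row([223.4,-610.4,231.3],.351,[465.5,-57.3,160],tangyaw(.149)))
E
```

```text
[465.12 -57.31] [ 505.28 -167.54] [ 587.11 -146.09] -5.7370711474492655
[ 16.7  -17.45   2.85   4.31]
```

Emit:
servo_tool --commands '[2,-2.1,0,0.5,0.3,3.5,-3.7,0,1,0.5,5,-5.2,0,1.5,0.6,6.5,-6.8,0,2,0.6,8,-8.4,0,2.5,0.6,9,-9.5,0,3,0.6,10,-10.5,0,3.5,0.6,10,-10.5,0,4,0.6,10,-10.5,0,4.3,0.6,10,-10.5,0,4.3,0.6]'

```text
clock: 0.93
eef_pos: [370.6, -271.0, 231.0]
tool_rot: [-3.137, 0.0, -0.09]
force: [-0.1, 0.3, 0.4]
width: 34.2
```

Emit:
servo_tool --commands '[0,0,0,0,0.6,0,0,0,0,0.6]'

```text
clock: 1.1
eef_pos: [367.7, -278.6, 231.3]
tool_rot: [3.141, 0.0, -0.099]
force: [0.3, -0.2, 0.3]
width: 34.2
```

Run:
```python
from h import *
from cell import ctrl
s=ctrl.read_state(); print(s["clock"],s["eef_pos"],s["tool_rot"],s["width"],s["qpos"])
print(row(s["eef_pos"],s["tool_rot"][2],[465.5,-57.3,130],tangyaw(.149)))
```

```text
1.1 [ 367.72 -278.64  231.32] [ 3.14  0.   -0.1 ] 34.19928931906031 [ 0.48  0.37  0.14  2.03 -0.07  0.76 -1.  ]
[ 3.01 -9.2   4.05  0.01]
```

Emit:
servo_tool --commands '[0.5,-1.5,0,0,0.6,1,-3,0.5,0,0.6,1.5,-4.5,1,0,0.6,2,-6,2,0,0.6,2.5,-7.5,3,0,0.6,2.9,-8.7,3.5,0,0.6,3,-9.2,4,0,0.6,3,-9.2,4,0,0.6,3,-9.2,4,0,0.6]'

```text
clock: 1.85
eef_pos: [465.1, -57.8, 130.6]
tool_rot: [3.141, 0.002, -0.1]
force: [-0.1, -0.1, -0.6]
width: 34.3
```

Run:
```python
from h import *
from cell import ctrl
s=ctrl.read_state(); print(s["clock"],s["eef_pos"],s["tool_rot"],s["width"],s["qpos"])
print(row(s["eef_pos"],s["tool_rot"][2],[465.5,-57.3,78],tangyaw(.149)))
for n in("top","scene"):
    im=ctrl.get_image(n)["img"]; c=im[150:270,150:290] if n=="top" else im[210:350,150:320]
    cv2.imwrite(f"pics/{n}1.png",cv2.resize(c,None,fx=4,fy=4,interpolation=cv2.INTER_CUBIC))
```

```text
1.85 [465.07 -57.77 130.55] [ 3.14  0.   -0.1 ] 34.31295985051111 [-0.01  0.54  0.1   2.11 -0.1   0.5  -1.5 ]
[ 0.02 -0.02  2.1   0.  ]
```

View pics/top1.png

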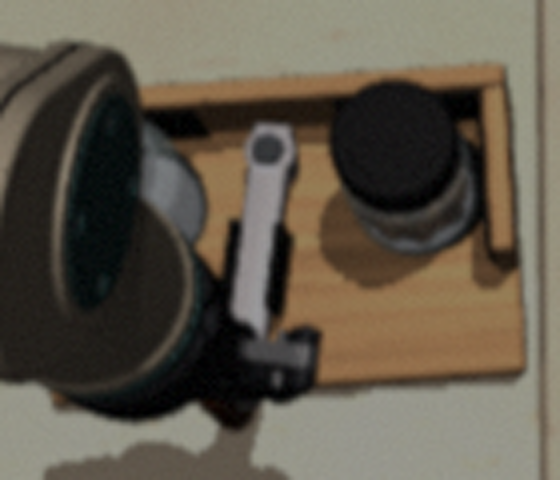

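View pics/scene1.png

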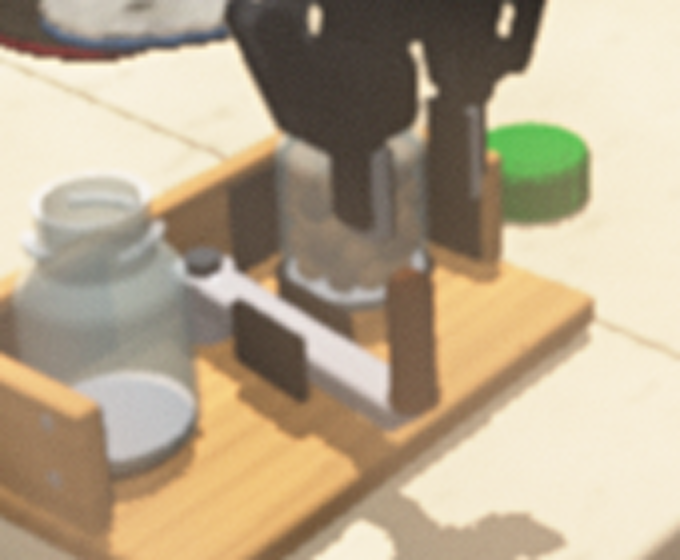

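The fingers straddle the handle (top crop about (230,400), scene crop (410,270)). Next I descend, close the cage a little and swing.

Emit:
servo_tool --commands '[0,0,0.5,0,0.6,0,0,1,0,0.6,0,0,1.5,0,0.6,0,0,2.0,0,0.6,0,0,2.1,0,0.6,0,0,2.1,0,0.7,0,0,2.1,0,0.7,0,0,2.1,0,0.7]'

```text
clock: 2.62
eef_pos: [466.0, -57.4, 79.8]
tool_rot: [3.141, -0.002, -0.101]
force: [0.0, -0.6, 1.1]
width: 25.4
```

Run:
```python
from h import *
from cell import ctrl
s=ctrl.read_state(); print(s["clock"],s["eef_pos"],s["tool_rot"],s["width"],s["force"])
p=s["eef_pos"];y=s["tool_rot"][2]
for a in np.linspace(.149,-.3,10)[1:]:
    print(a,row(p,y,[*handle(a),p[2]],tangyaw(a)))
```

```text
2.6167 [466.04 -57.43  79.77] [ 3.14 -0.   -0.1 ] 25.40142030504994 [ 0.02 -0.61  1.1 ]
0.09911111111111111 [-0.03  0.27 -0.   -0.48]
0.04922222222222222 [-0.01  0.54 -0.   -0.96]
-0.0006666666666666765 [ 0.02  0.8  -0.   -1.44]
-0.05055555555555555 [ 0.07  1.07 -0.   -1.91]
-0.10044444444444442 [ 0.13  1.33 -0.   -2.39]
-0.15033333333333335 [ 0.2   1.59 -0.   -2.87]
-0.20022222222222222 [ 0.29  1.85 -0.   -3.34]
-0.25011111111111106 [ 0.39  2.1  -0.   -3.82]
-0.3 [ 0.5   2.34 -0.   -4.29]
```

Emit:
servo_tool --commands '[0,0.27,0,-0.5,0.7,0,0.54,0,-1,0.7,0.02,0.8,0,-1.4,0.7,0.07,1.07,0,-1.9,0.7,0.13,1.33,0,-2.4,0.7,0.2,1.6,0,-2.9,0.7,0.3,1.85,0,-3.3,0.7,0.4,2.1,0,-3.8,0.7,0.5,2.35,0,-4.3,0.7,0.5,2.35,0,-4.3,0.7]'

```text
clock: 3.45
eef_pos: [473.1, -116.4, 79.7]
tool_rot: [3.141, -0.002, 0.352]
force: [1.6, 2.3, 0.7]
width: 26.0
```

Run:
```python
from h import *
from cell import ctrl
s=ctrl.read_state(); print(s["clock"],s["eef_pos"],s["tool_rot"],s["width"],s["force"],handle(-.3))
p=np.array([*handle(-.3),s["eef_pos"][2]]);y=tangyaw(-.3)
print(y)
for a in np.linspace(-.3,-.7,9)[1:]:
    print(a,row(p,y,[*handle(a),p[2]],tangyaw(a)))
```

```text
3.45 [ 473.14 -116.42   79.71] [ 3.14 -0.    0.35] 26.01557252971576 [1.65 2.25 0.65] [ 472.58 -116.95]
0.34886921905584123
-0.35 [ 0.01  0.27 -0.   -0.48]
-0.39999999999999997 [ 0.03  0.54 -0.   -0.95]
-0.44999999999999996 [ 0.06  0.81 -0.   -1.43]
-0.5 [ 0.11  1.07 -0.   -1.91]
-0.5499999999999999 [ 0.17  1.34 -0.   -2.39]
-0.6 [ 0.24  1.6  -0.   -2.86]
-0.6499999999999999 [ 0.33  1.85 -0.   -3.34]
-0.7 [ 0.43  2.1  -0.   -3.82]
```

Emit:
servo_tool --commands '[0.01,0.27,0,-0.5,0.7,0.03,0.54,0,-1,0.7,0.06,0.81,0,-1.4,0.7,0.11,1.07,0,-1.9,0.7,0.17,1.34,0,-2.4,0.7,0.24,1.6,0,-2.9,0.7,0.33,1.85,0,-3.3,0.7,0.43,2.1,0,-3.8,0.7,0.43,2.1,0,-3.8,0.7]'

```text
clock: 4.2
eef_pos: [499.9, -161.0, 79.4]
tool_rot: [-3.14, -0.0, 0.75]
force: [-1.0, 4.5, 2.6]
width: 25.8
```

Run:
```python
from h import *
from cell import ctrl
s=ctrl.read_state(); print(s["clock"],s["eef_pos"],s["tool_rot"],s["width"],s["force"],handle(-.7))
p=np.array([*handle(-.7),s["eef_pos"][2]]);y=tangyaw(-.7)
for a in np.linspace(-.7,-.84,8)[1:]:
    print(a,row(p,y,[*handle(a),p[2]],tangyaw(a)))
for n in("top","scene"):
    im=ctrl.get_image(n)["img"]; c=im[150:270,150:290] if n=="top" else im[210:350,150:320]
    cv2.imwrite(f"pics/{n}2.png",cv2.resize(c,None,fx=4,fy=4,interpolation=cv2.INTER_CUBIC))
```

```text
4.2 [ 499.92 -161.02   79.39] [-3.14 -0.    0.75] 25.753656945049148 [-1.05  4.49  2.59] [ 500.56 -162.71]
-0.72 [ 0.    0.11 -0.   -0.19]
-0.74 [ 0.    0.22 -0.   -0.38]
-0.76 [ 0.01  0.32 -0.   -0.57]
-0.7799999999999999 [ 0.02  0.43 -0.   -0.76]
-0.7999999999999999 [ 0.03  0.54 -0.   -0.95]
-0.82 [ 0.04  0.65 -0.   -1.15]
-0.84 [ 0.05  0.75 -0.   -1.34]
```

View pics/top2.png

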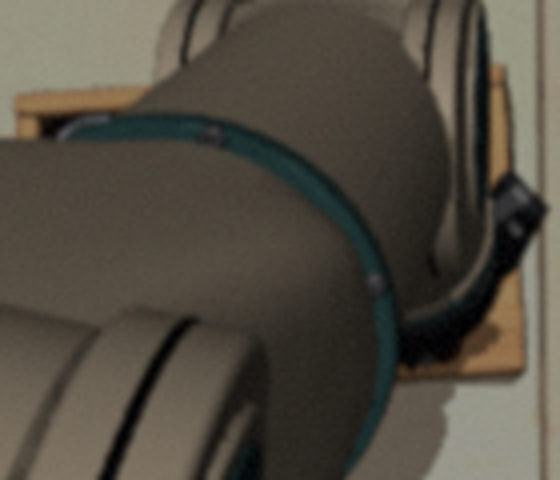

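View pics/scene2.png

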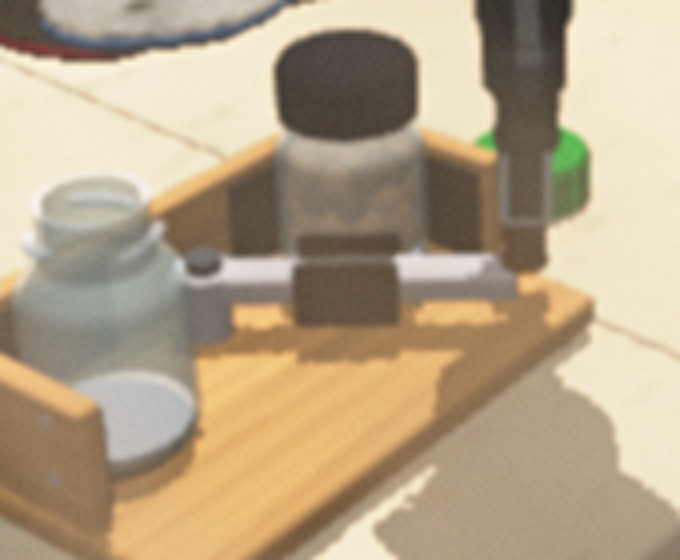

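The lever is now alongside the right jar (handle at scene crop (525,230)), and the open jar hasn't moved. I'll push on in small steps while watching the force.

Emit:
servo_tool --commands '[0,0.11,0,-0.2,0.7,0,0.22,0,-0.4,0.7,0.01,0.32,0,-0.6,0.7,0.01,0.32,0,-0.6,0.7,0.01,0.32,0,-0.6,0.7]'

```text
clock: 4.72
eef_pos: [504.2, -165.7, 79.0]
tool_rot: [-3.138, 0.001, 0.812]
force: [-4.2, 6.7, 5.3]
width: 25.5
```

```bash
cat > lv.py <<'E'
from h import *
from cell import ctrl
s=ctrl.read_state(); p=s["eef_pos"];y=s["tool_rot"][2]
t=np.array([np.sin(y),-np.cos(y)])
hp=p[:2]-t*(s["width"]/2-9)   # handle axis if on trailing pad
q=hp-loc(45,0); ang=np.arctan2(q[1],q[0])-HY
a=np.pi-(ang%(2*np.pi))
print(s["clock"],p,y,"w",s["width"],"Ftan",s["force"][:2]@t,"F",s["force"],"lever~",a,np.hypot(*q))
E
python3 lv.py
```

```text
4.7167 [ 504.2  -165.66   78.95] 0.811635388408221 w 25.502192848061796 Ftan -7.650069454123368 F [-4.16  6.73  5.33] lever~ -0.7066426109908295 134.5840013418782
```

Emit:
servo_tool --commands '[0,0.1,0,-0.2,0.7,0,0.2,0,-0.3,0.7,0,0.2,0,-0.3,0.7,0,0.2,0,-0.3,0.7]'

```text
clock: 5.05
eef_pos: [506.7, -168.1, 78.8]
tool_rot: [-3.136, 0.001, 0.843]
force: [-5.3, 8.4, 7.6]
width: 25.6
```

```bash
python3 lv.py
```

```text
5.05 [ 506.71 -168.09   78.81] 0.84348196302875 w 25.57615774980253 Ftan -9.5449868889922 F [-5.29  8.41  7.57] lever~ -0.7323298337881865 134.58510530745508
```

Emit:
servo_tool --commands '[0,0.1,0,-0.15,0.7,0,0.2,0,-0.3,0.7,0,0.2,0,-0.3,0.7,0,0.2,0,-0.3,0.7]'

```text
clock: 5.38
eef_pos: [509.3, -170.5, 78.7]
tool_rot: [-3.133, 0.002, 0.875]
force: [-7.3, 10.7, 7.9]
width: 25.7
```

```bash
python3 lv.py
```

```text
5.3833 [ 509.35 -170.46   78.71] 0.8753456124260248 w 25.66080830331885 Ftan -12.496253003594706 F [-7.32 10.73  7.87] lever~ -0.7584019710967058 134.55435080643898
```

Emit:
servo_tool --commands '[0,0.08,0,-0.1,0.7,0,0.16,0,-0.2,0.7,0,0.16,0,-0.2,0.7,0,0.16,0,-0.2,0.7]'

```text
clock: 5.72
eef_pos: [509.7, -170.7, 78.4]
tool_rot: [-3.127, 0.003, 0.897]
force: [-12.0, 14.1, 13.7]
width: 25.6
```

```bash
python3 lv.py
```

```text
5.7167 [ 509.74 -170.66   78.44] 0.8972422895403678 w 25.64247835325562 Ftan -18.17920040698434 F [-11.97  14.14  13.66] lever~ -0.7616318255207548 134.5122080715482
```

18 N and no further travel, so the lever is wedged at about -0.76. I'll centre the cage, let go and rise.

Emit:
servo_tool --commands '[0,-0.1,0,0,0.7,0,-0.2,0,0,0.68,0,-0.3,0,0,0.65,0,-0.3,0,0,0.62,0,-0.3,-0.5,0,0.62,0,-0.3,-1.5,0,0.62,0,-0.3,-3,0,0.5,0,-0.3,-4,0,0.4,0,-0.3,-5,0,0.2,0,-0.3,-5,0,0]'

```text
clock: 6.55
eef_pos: [514.0, -174.4, 209.0]
tool_rot: [3.131, -0.003, 0.893]
force: [1.2, -0.9, -0.9]
width: 73.4
```

Run:
```python
from h import *
from cell import ctrl
s=ctrl.read_state(); print(s["clock"],s["eef_pos"],s["tool_rot"],s["force"],s["qpos"])
for n in("top","scene"):
    im=ctrl.get_image(n)["img"]; cv2.imwrite(f"pics/{n}3.png",im);c=im[150:270,150:290] if n=="top" else im[210:350,150:320]
    cv2.imwrite(f"pics/{n}3c.png",cv2.resize(c,None,fx=4,fy=4,interpolation=cv2.INTER_CUBIC))
```

```text
6.55 [ 513.98 -174.36  208.96] [ 3.13 -0.    0.89] [ 1.21 -0.92 -0.89] [ 0.48  0.51 -0.3   1.85  0.2   0.8  -0.6 ]
```

View pics/scene3c.png

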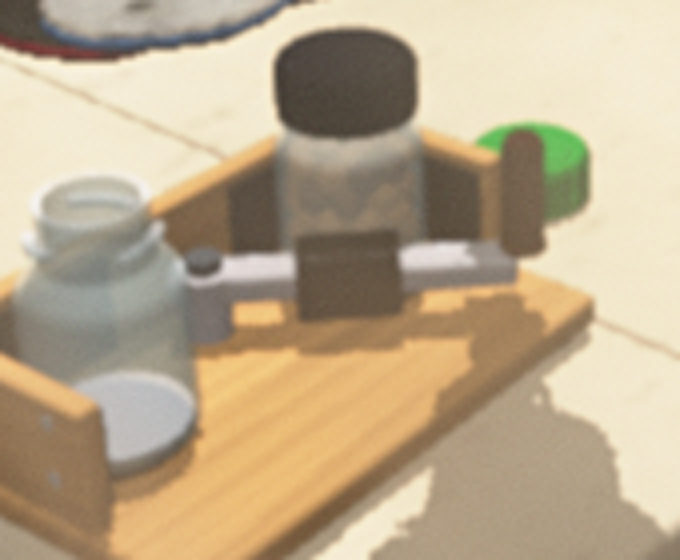

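View pics/top3c.png

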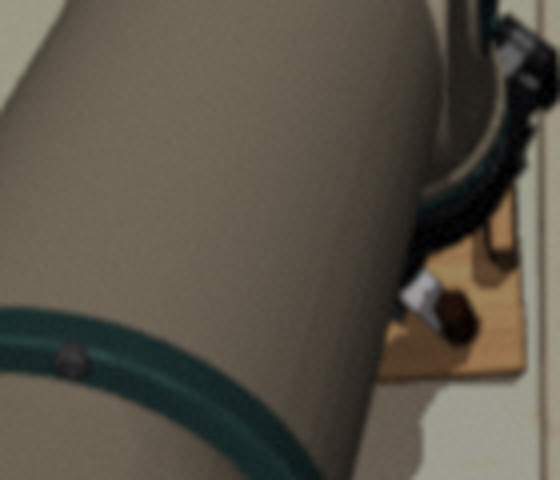

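Run:
```python
from h import *
u,v=522/4+150-.4,139/4+210-.4
h=cast("scene",u,v,107)[:2]; q=h-loc(45,0); print("handle",h,"lever",np.pi-((np.arctan2(q[1],q[0])-HY)%(2*np.pi)),np.hypot(*q), "pred -.76",handle(-.76))
im=cv2.imread("pics/scene3.png"); x0,y0,x1,y1=212,212,262,250
g=im[y0:y1,x0:x1].max(2); print(g[20,:].tolist()); print(g[:,23].tolist())
th=np.linspace(0,2*np.pi,200)
def bb(c):
    P=np.array([proj("scene",[c[0]+31*np.cos(t),c[1]+31*np.sin(t),z]) for z in(102,128) for t in th]); return np.r_[P.min(0),P.max(0)]
print("pred",bb(loc(29,-74.6)))
```

```text
handle [ 505.07 -164.87] lever -0.7348718556621185 133.25064055136727 pred -.76 [ 506.25 -168.48]
[243, 243, 243, 244, 246, 240, 171, 91, 74, 73, 77, 75, 76, 79, 77, 76, 79, 76, 79, 78, 79, 77, 80, 82, 81, 82, 84, 81, 81, 83, 87, 85, 86, 88, 86, 88, 87, 88, 87, 88, 87, 100, 175, 239, 245, 242, 241, 242, 242, 241]
[240, 241, 240, 239, 206, 133, 85, 81, 87, 86, 89, 84, 87, 86, 85, 85, 84, 86, 82, 83, 82, 82, 81, 78, 80, 76, 80, 78, 79, 78, 74, 81, 109, 156, 185, 195, 194, 189]
pred [217.94 215.91 255.03 245.21]
```

Run:
```python
from h import *
from cell import ctrl
s=ctrl.read_state(); p=s["eef_pos"];y=s["tool_rot"][2]; print(s["clock"],p,y,s["width"],s["tool_rot"])
c=loc(29,-74.6)
for z in(170,91): print(row(p,y,[*c,z],y))
```

```text
6.65 [ 511.25 -173.64  204.98] 0.8934938365660685 85.14731125938856 [ 3.14 -0.    0.89]
[2.76 1.67 1.4  0.  ]
[2.76 1.67 4.56 0.  ]
```

Emit:
servo_tool --commands '[0.7,0.4,0,0,0,1.4,0.85,0,0,0,2.1,1.3,0.3,0,0,2.76,1.67,0.8,0,0,2.76,1.67,1.4,0,0,2.76,1.67,1.4,0,0,2.76,1.67,1.4,0,0,2.76,1.67,1.4,0,0]'

```text
clock: 7.32
eef_pos: [585.4, -145.3, 168.5]
tool_rot: [-3.141, 0.001, 0.894]
force: [0.7, 0.0, -0.5]
width: 85.7
```

Run:
```python
from h import *
from cell import ctrl
s=ctrl.read_state(); p=s["eef_pos"];y=s["tool_rot"][2]; print(s["clock"],p,y,s["width"],s["tool_rot"],loc(29,-74.6))
print(row(p,y,[*loc(29,-74.6),91],y))
im=ctrl.get_image("scene")["img"]; c=im[170:310,150:320]
cv2.imwrite("pics/scene4c.png",cv2.resize(c,None,fx=4,fy=4,interpolation=cv2.INTER_CUBIC))
```

```text
7.3167 [ 585.38 -145.27  168.46] 0.8943297859222898 85.69603670128303 [-3.14  0.    0.89] [ 587.11 -146.09]
[0.02 0.07 3.1  0.  ]
```

View pics/scene4c.png

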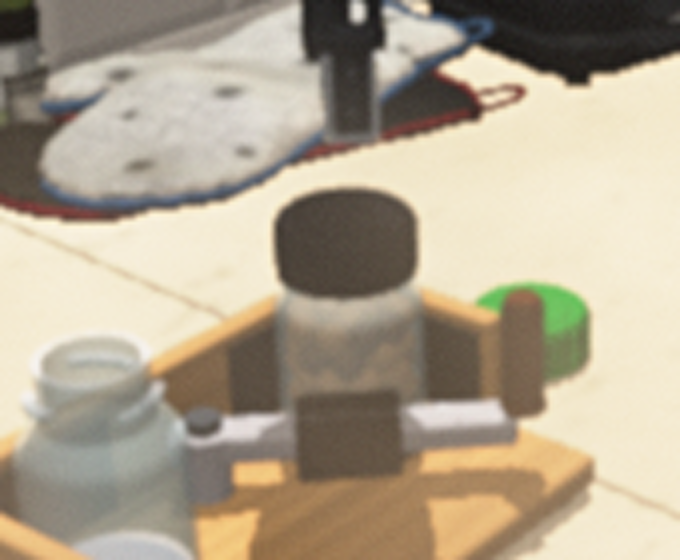

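The fingers (scene crop x≈350) are centred over the cap (x≈346), and the lever is still wedged. Descending.

Emit:
servo_tool --commands '[0,0.06,0.6,0,0,0,0.06,1.2,0,0,0,0.06,1.8,0,0,0,0.06,2.4,0,0,0,0.06,2.9,0,0,0,0.06,3.1,0,0,0,0.06,3.1,0,0,0,0.06,3.1,0,0]'

```text
clock: 8.03
eef_pos: [587.6, -145.6, 91.8]
tool_rot: [3.141, -0.0, 0.895]
force: [0.1, 0.1, -0.1]
width: 85.2
```

Run:
```python
from h import *
from cell import ctrl
s=ctrl.read_state(); p=s["eef_pos"];y=s["tool_rot"][2]; print(s["clock"],p,y,s["width"],s["force"],s["torque"])
for n in("top","scene"):
    im=ctrl.get_image(n)["img"]; c=im[150:270,150:290] if n=="top" else im[170:310,150:320]
    cv2.imwrite(f"pics/{n}5c.png",cv2.resize(c,None,fx=4,fy=4,interpolation=cv2.INTER_CUBIC))
```

```text
8.0333 [ 587.59 -145.6    91.79] 0.8951504482164554 85.17865139964147 [ 0.06  0.08 -0.06] [0.03 0.   0.01]
```

View pics/scene5c.png

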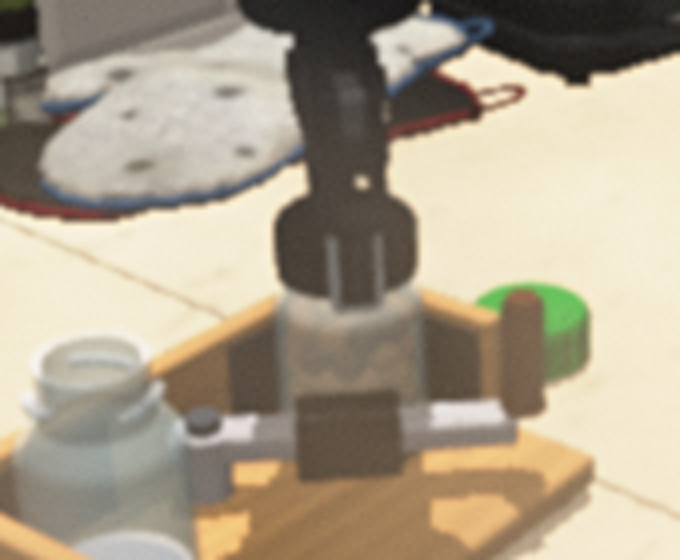

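View pics/top5c.png

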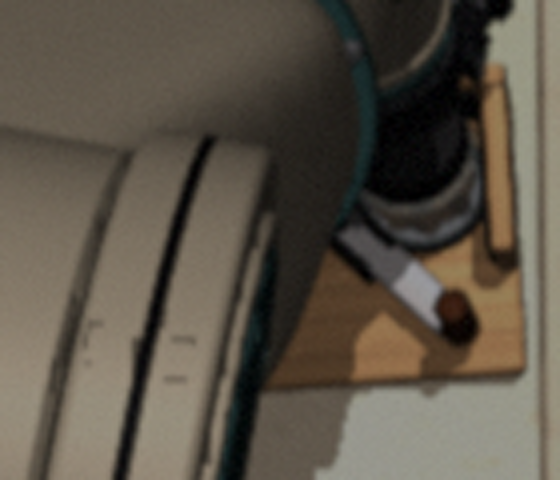

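The near finger stands in front of the cap's side (scene crop (355,270)), with its tip about level with the lower edge. Closing.

Emit:
servo_tool --commands '[0,0,0,0,0.15,0,0,0,0,0.2,0,0,0,0,0.25,0,0,0,0,0.28,0,0,0,0,0.3]'

```text
clock: 8.55
eef_pos: [587.3, -145.3, 92.2]
tool_rot: [3.141, 0.0, 0.895]
force: [-1.5, 1.2, 6.4]
width: 60.8
```

```bash
cat > st.py <<'E'
from h import *
from cell import ctrl
s=ctrl.read_state();print(s["clock"],s["eef_pos"],s["tool_rot"],"w",s["width"],"F",s["force"],"T",s["torque"],"q7",s["qpos"][6])
E
python3 st.py
```

```text
8.55 [ 587.29 -145.29   92.18] [3.14 0.   0.9 ] w 60.80468978209038 F [-1.46  1.19  6.44] T [0.15 0.49 0.01] q7 -0.7227173539616681
```

Emit:
servo_tool --commands '[0,0,0,0,0.6,0,0,0,0,1,0,0,0,0,1,0,0,0,0,1]'

```text
clock: 8.88
eef_pos: [587.3, -145.3, 92.2]
tool_rot: [3.141, -0.0, 0.895]
force: [-2.3, 0.5, 6.4]
width: 61.1
```

```bash
python3 st.py
```

```text
8.8833 [ 587.28 -145.3    92.18] [ 3.14 -0.    0.9 ] w 61.14293327259374 F [-2.27  0.48  6.4 ] T [ 0.21  0.46 -0.01] q7 -0.7227146633394362
```

Emit:
servo_tool --commands '[0,0,0,-0.3,1,0,0,0,-0.6,1,0,0,-0.01,-1,1,0,0,-0.01,-1.5,1,0,0,-0.02,-2,1,0,0,-0.03,-2.5,1,0,0,-0.03,-3,1,0,0,-0.04,-3.5,1,0,0,-0.04,-4,1,0,0,-0.04,-4,1]'

```text
clock: 9.72
eef_pos: [588.5, -145.9, 93.2]
tool_rot: [3.139, -0.0, 1.315]
force: [-0.1, -0.2, 4.7]
width: 61.3
```

Run:
```python
exec(open("st.py").read())
im=ctrl.get_image("scene")["img"]; c=im[170:310,150:320]
cv2.imwrite("pics/scene6c.png",cv2.resize(c,None,fx=4,fy=4,interpolation=cv2.INTER_CUBIC))
```

```text
9.7167 [ 588.51 -145.87   93.2 ] [ 3.14 -0.    1.32] w 61.281305906531365 F [-0.14 -0.24  4.66] T [-0.02 -0.04  0.04] q7 -0.4095813668132821
```

View pics/scene6c.png

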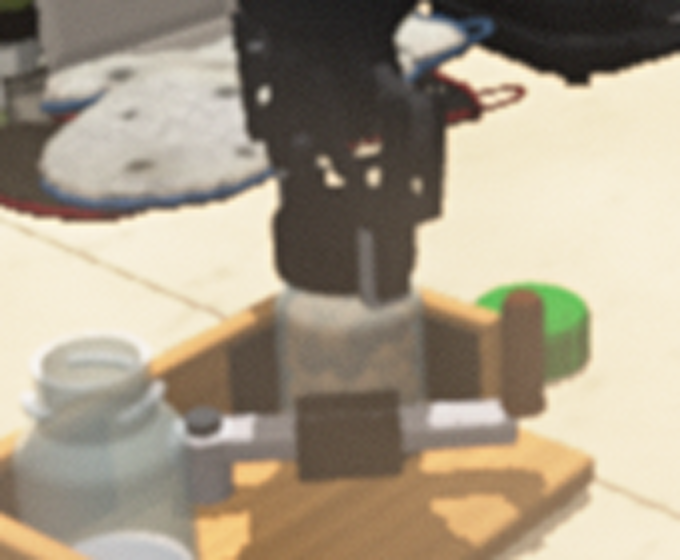

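Emit:
servo_tool --commands '[0,0,0,-0.4,1,0,0,-0.01,-0.8,1,0,0,-0.02,-1.2,1]'

```text
clock: 10.02
eef_pos: [588.4, -145.6, 93.6]
tool_rot: [3.139, 0.0, 1.44]
force: [2.0, -0.0, 4.4]
width: 61.5
```

```bash
python3 st.py
```

```text
10.0167 [ 588.41 -145.56   93.6 ] [3.14 0.   1.44] w 61.48203275159072 F [ 2.04 -0.01  4.4 ] T [-0.14 -0.17 -0.08] q7 -0.31512419108626544
```

Emit:
servo_tool --commands '[0,0,0,-0.4,1,0,0,-0.01,-0.8,1,0,0,-0.02,-1.2,1]'

```text
clock: 10.27
eef_pos: [588.3, -145.4, 93.9]
tool_rot: [3.139, 0.0, 1.566]
force: [1.0, 0.7, 3.3]
width: 60.7
```

```bash
python3 st.py
```

```text
10.2667 [ 588.29 -145.43   93.94] [3.14 0.   1.57] w 60.69183494094844 F [0.96 0.71 3.34] T [-0.06 -0.23 -0.06] q7 -0.21897226362831743
```

```bash
python3 - <<'E'
from h import *
from cell import ctrl
im=ctrl.get_image("scene")["img"]; c=im[170:310,150:320]
cv2.imwrite("pics/scene7.png",im)
a=cv2.imread("pics/scene4c.png")[190:400,250:450]; b0=cv2.imread("pics/scene6c.png")[190:400,250:450]
b=cv2.resize(c,None,fx=4,fy=4,interpolation=cv2.INTER_CUBIC)[190:400,250:450]
cv2.imwrite("pics/cmp.png",cv2.resize(np.hstack([a,b0,b]),None,fx=1.3,fy=1.3))
E
python3 st.py
```

```text
10.3167 [ 588.28 -145.4    93.9 ] [ 3.14 -0.    1.57] w 60.8391470654426 F [1.78 0.33 3.73] T [-0.07 -0.22  0.  ] q7 -0.21751838462423495
```

View pics/cmp.png

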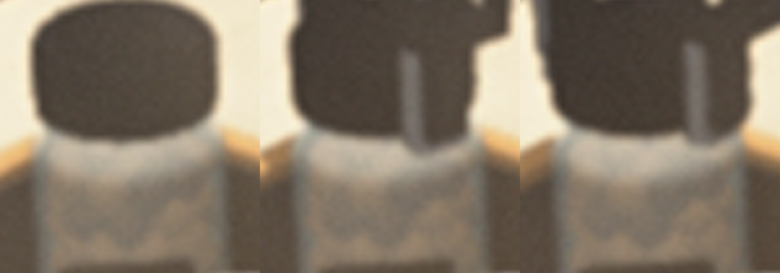

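The nut pattern hasn't shifted, so the jar isn't turning with the cap. The cap's lower edge has risen slightly, so the thread is turning.

Emit:
servo_tool --commands '[0,0,0,-0.5,1,0,0,-0.01,-1,1,0,0,-0.02,-1.5,1]'

```text
clock: 10.57
eef_pos: [588.0, -145.2, 94.3]
tool_rot: [3.14, 0.0, 1.723]
force: [0.9, 0.8, 4.1]
width: 61.0
```

```bash
python3 st.py
```

```text
10.5667 [ 587.98 -145.24   94.35] [3.14 0.   1.72] w 60.9906143048061 F [0.88 0.77 4.06] T [ 0.02 -0.13 -0.07] q7 -0.09790465030940058
```

Emit:
servo_tool --commands '[0,0,0,-0.4,1,0,0,-0.01,-0.8,1]'

```text
clock: 10.73
eef_pos: [587.8, -145.2, 94.5]
tool_rot: [3.141, 0.0, 1.806]
force: [1.4, 0.0, 3.2]
width: 60.8
```

```bash
python3 st.py
```

```text
10.7333 [ 587.79 -145.15   94.55] [3.14 0.   1.81] w 60.82533131359605 F [1.42 0.03 3.22] T [ 0.03 -0.03 -0.09] q7 -0.03306917703891089
```

Emit:
servo_tool --commands '[0,0,0,-0.4,1,0,0,-0.01,-0.8,1]'

```text
clock: 10.9
eef_pos: [587.7, -145.1, 94.8]
tool_rot: [3.141, 0.0, 1.89]
force: [-0.6, 0.8, 4.4]
width: 60.9
```

```bash
python3 st.py
```

```text
10.9 [ 587.66 -145.09   94.78] [3.14 0.   1.89] w 60.876326290387894 F [-0.64  0.84  4.41] T [ 0.12  0.02 -0.05] q7 0.03250311167228393
```

Emit:
servo_tool --commands '[0,0,-0.01,-0.4,1,0,0,-0.01,-0.5,1,0,0,-0.01,-0.5,1,0,0,-0.08,-0.5,1,0,0,-0.14,-0.5,1,0,0,-0.14,-0.5,1,0,0,-0.14,-0.5,1]'

```text
clock: 11.48
eef_pos: [586.7, -145.6, 97.4]
tool_rot: [-3.14, -0.0, 1.942]
force: [0.2, -0.4, -0.3]
width: 60.9
```

Run:
```python
exec(open("st.py").read())
im=ctrl.get_image("scene")["img"]; c=im[170:310,150:320]
cv2.imwrite("pics/scene8c.png",cv2.resize(c,None,fx=4,fy=4,interpolation=cv2.INTER_CUBIC))
```

```text
11.4833 [ 586.71 -145.62   97.39] [-3.14 -0.    1.94] w 60.87525688301852 F [ 0.17 -0.38 -0.25] T [ 0.02 -0.   -0.02] q7 0.07629310568046585
```

View pics/scene8c.png

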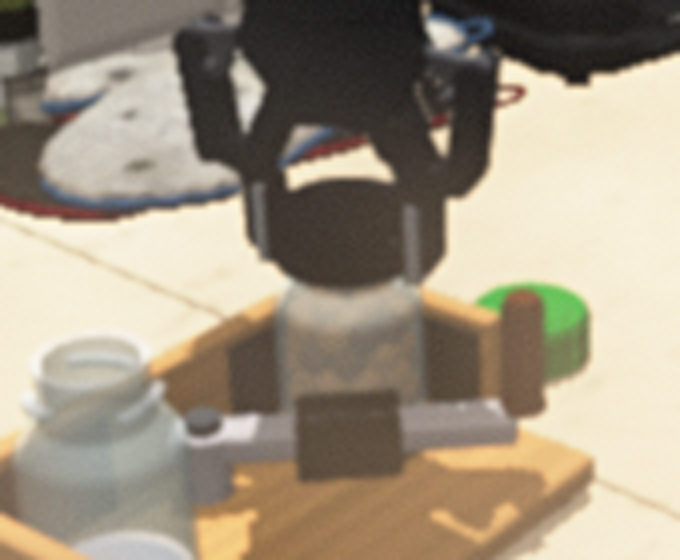

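The force is zero and the cap's edge is up about 5 mm at crop y≈287, so the thread has let go. Lifting straight up.

Emit:
servo_tool --commands '[0,0,-0.1,0,1,0,0,-0.2,0,1,0,0,-0.3,0,1,0,0,-0.45,0,1,0,0,-0.6,0,1,0,0,-0.75,0,1,0,0,-0.85,0,1,0,0,-0.92,0,1,0,0,-0.95,0,1,0,0,-0.95,0,1]'

```text
clock: 12.37
eef_pos: [587.4, -145.5, 121.8]
tool_rot: [3.141, 0.0, 1.942]
force: [-0.3, -1.0, -0.3]
width: 61.0
```

Emit:
servo_tool --commands '[0,0,0,0,1,0,0,0,0,1,0,0,0,0,1]'

```text
clock: 12.62
eef_pos: [587.2, -145.4, 121.4]
tool_rot: [-3.141, -0.0, 1.942]
force: [-0.3, 0.1, -0.4]
width: 61.0
```

Run:
```python
exec(open("st.py").read())
for n in("top","scene"):
    im=ctrl.get_image(n)["img"]; cv2.imwrite(f"pics/{n}9.png",im); c=im[150:270,150:290] if n=="top" else im[180:300,170:300]
    cv2.imwrite(f"pics/{n}9c.png",cv2.resize(c,None,fx=5,fy=5,interpolation=cv2.INTER_CUBIC))
c=loc(29,-74.6)
print("rim center px",proj("scene",[*c,124]),"rim front",proj("scene",[c[0]-12.6,c[1]+17,124]),"cap edge front if z=131",proj("scene",[c[0]-18,c[1]+25,131]))
```

```text
12.6167 [ 587.15 -145.4   121.38] [-3.14 -0.    1.94] w 60.98961529800728 F [-0.25  0.07 -0.39] T [ 0.    0.05 -0.  ] q7 0.09689674353808155
rim center px [236.45 225.47] rim front [234.6  230.88] cap edge front if z=131 [233.25 229.63]
```

View pics/scene9c.png

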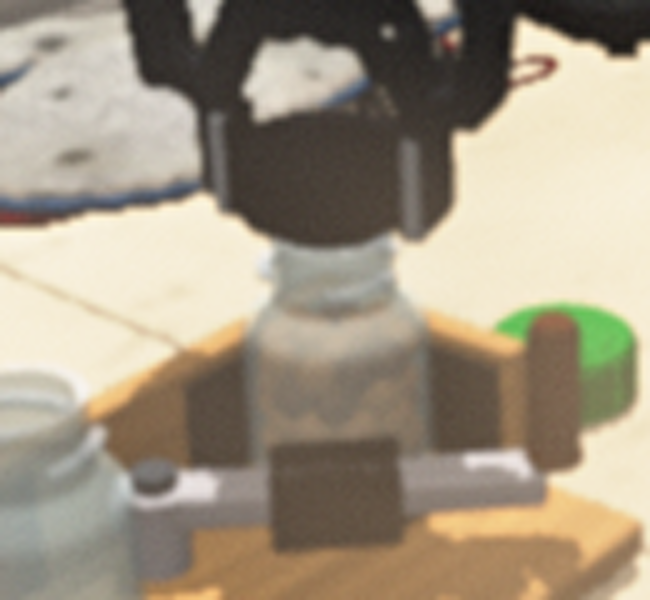

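View pics/top9c.png

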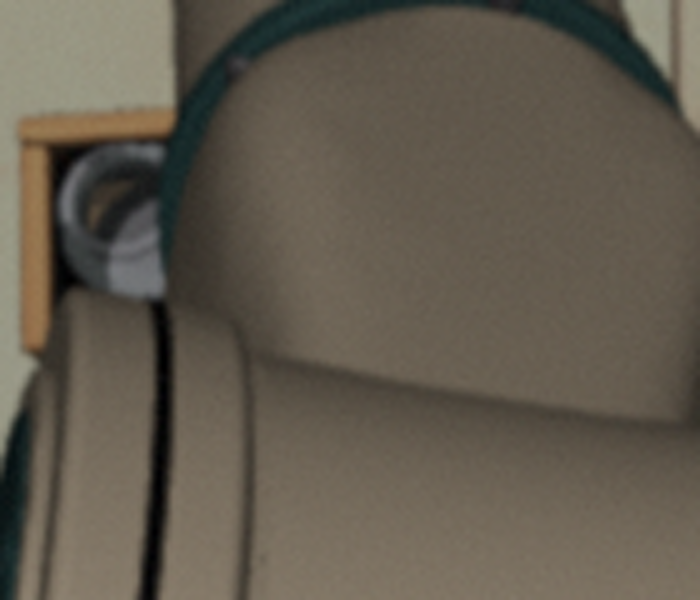

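The scene crop shows the cap held level. Its lower front edge at image row ≈229 puts it at z≈131.5 against the rim at 124, so it is about 7 mm clear. The neck is visible below it, the lever handle hasn't moved (column ≈281), and the open jar is untouched.

```bash
python3 -c "
from cell import ctrl
print(ctrl.finish_job(), ctrl.read_state()['clock'])"
```

```text
the job is handed in; nothing more can be done
the job is handed in; nothing more can be done
```

The job is done and handed in at about 12.6 s. The lever wedges the capped jar in the right bay, and the gripper holds the unscrewed cap level over it.

- **Lever:** I swung it right until it stalled at about 18 N on the handle. That is at the top of the stated 12 to 18 N. Its angle reads about -0.76 from the arm and about -0.735 from the camera. The two differ slightly, but both lie within the wedging range. In the last picture the handle was still where I left it.
- **Cap:** I gripped it and turned it 60° anticlockwise. The wrist torque was too noisy to show the moment the thread let go, so I turned 1° past the 59° maximum. A test lift then met no resistance.
- **Last checks:** The cap's lower edge is about 7 mm above the rim, judged from the camera. The wrist force is close to zero with the cap in the grip. The nut pattern showed no turning of the jar when I checked at 38° of turn, and the open jar looks untouched. I did not look closely at the spare cap, mug and teaspoon again at the end.

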